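Hold the hob isolator's key switch at reset

TASK

Lift the loose white cover plate off the two pins of the grey hob isolator box and set it down (do not drop it) flat on the worktop beside the box. Then take the blue key from its wooden stand, push it fully home in the keyhole past the stiff pins, turn it a quarter turn clockwise (seen from above) to the stop against its spring, and finish still gripping the key and holding it turned. Do not knock the jam jar, the tin or the mug.

Things in the scene. Friction and masses are not known exactly. Their poses are not given: they have to be found in the camera images.
- isolator: Grey hob isolator box, 100 (x) x 150 (y) x 60 mm high, fixed to the worktop; origin at the centre of its underside. Two upright steel pins, 6 mm thick and 10 mm high, stand on its top at y = +50 and -50 mm, x = 0. A cable gland sticks out of its +x side, small fixing lugs from its y sides.
- cover: Loose white plate 80 (x) x 120 (y) x 4 mm, about 0.15 kg; two 9 mm holes at y = +50 and -50 mm sit over the box's pins. At first it lies flat on the box and hides the keyhole; it must rise over 10 mm to clear the pins. Origin: centre of its underside. A red upright pull tab stands on its middle: 10 mm thick (x), 44 mm long (y), top 34 mm above the underside.
- key: Steel key with a flat blue head, 72 mm long, 50 g, upright, tip down in the stand's slot, its shoulder on the stand's top. Origin: the blade's tip; z points up to the head. Blade 14 (x) x 5 mm (y), pointed, to 22 mm above the tip; 6 mm round neck to 32 mm; shoulder 14 mm across to 36 mm; head 32 (x) x 8 mm (y) to 72 mm. Works either way round.
- key_head (a point): Point on the key's axis inside its head, 56 mm above the tip, axes as the key: grip here from above, closing along the key's y (8 mm).
- keyhole (a point): Centre of the keyhole in the box's top, 60 mm above the worktop, axes as the box. Slot 17 mm (x) by 7 mm (y), mouth chamfered 2 mm. Fully home the key's tip is 32 mm below this point, its shoulder on the box's top. On the way two sticky pairs of sprung pins (tip 20 and 29 mm down) resist with 5 to 10 N; a push under 20 N or slight rocking passes them. Only when fully home can the key turn.
- lock (a joint): Rotation of the lock's plug about the vertical axis: 0 rad at rest (slot along the box's x), growing as the key turns clockwise seen from above, to a stop at 1.5 rad. A spring (about 0.07 N m at the stop) turns it back when the key is let go. The key has about 0.2 rad of play in it, so turn the key about 1.6 rad.
- stand: Fixed wooden key stand, 64 (x) x 56 (y) x 46 mm high, with a slot 17 mm (x) x 8 mm (y), 36 mm deep, in the middle of its top. Origin: centre of its underside.
- jam_jar: Jam jar, 65 mm across, 100 mm high; origin at the centre of its underside. Bystander.
- tin: Small blue food tin, 58 mm across, 72 mm high; origin at the centre of its underside. Bystander.
- mug: White mug with a leaf pattern, 82 x 112 x 94 mm high with its handle; origin at the centre of its underside. Bystander.
Mind the look-alikes: they are no part of the job. Leave any yellow look-alike of the key alone.

How it is judged:
By the outcome, as a careful person would: the job done as asked, in the order asked, and still so for the second after the job is handed in, while the arm keeps its last pose, push and grip.
It also fails if it takes over 61 s, if anything falls off the work surface, if the arm or the gripper's body presses on something with over 40 N, if the wrist force passes 120 N, or if a joint passes its speed limit or range.

ROBOT

A 6-joint arm with a two-finger parallel gripper is mounted at the origin on a cart in front of the work surface, level with it; the furniture and walls round the work are solid. World frame = base frame: x ahead of the robot, y to its left, z up, the work surface at z = 0. Lengths are in m, angles in rad, forces in N, time in s.
With the tool pointing down it reaches from about 0.25 to 0.8 m from the base axis. Payload 8.5 kg.
Tool frame: the origin (TCP) lies midway between the tips of the shut fingers; the grasp point (between the pads) lies 19 mm behind it; z points along the fingers, y is the direction in which the jaws open and shut (so a half turn about z gives the same grasp; the last joint's range is limited). The gripper opens to 85 mm and grips with 20 to 120 N. Pads are 22 mm wide; open, the fingers measure 114 mm over their backs; the gripper's body (76 mm by 85 mm) begins 54 mm behind the grasp point. The pads swing forward as they close: fully open they stand 13 mm farther back than shut.
Start: joints at [0, 0.238, -0.013, 1.319, 0, 1.571], TCP at [0.525, -0, 0.231] pointing down, gripper open.
Joint ranges: [-2.66, 2.66], [-1.03, 1.9], [-1.14, 1.46], [-1.82, 2.27], [-1.45, 1.34], [-3.14, 3.14]. Speed limits (rad/s): [2.22, 2.22, 2.79, 3.14, 3.14, 3.14].

INTERFACE

Orientations are given as [roll, pitch, yaw] about the fixed x, y, z axes, in that order (R = Rz(yaw) Ry(pitch) Rx(roll)).
In Python, from bench import readout, capture, bot, search_frame, trace, landmark_of gives the robot as it stands.
- The arm moves only by the shell command python3 -m crank 'ROWS' [FORCE]. ROWS is JSON, a list of rows, each a list of 3 entries, a list of its own where there are three numbers: the turn, a rotation vector about the tool's x, y, z in degrees, then the shift along the tool's x, y, z in mm, then the gripper's target within -1 to 1 (fully open at 1, half-way at 0, shut at -1). A call has 1 to 12 rows; each row shifts and turns the pose as measured when the row begins, along the tool's axes as they then stand; what a row does not reach is not made up. A row lasts 1/10 s, in which the tool goes at most 50 mm and 8.59 degrees, less where a joint would pass 70% of its speed; a pose out of reach is approached as far as the arm can. A call with a gripper value outside its range is refused whole. The fingers move at their own pace and stop on an object; FORCE is the grip in N (left out, the last holds). Time passes only in rows, so rows that do not move let the fingers close. It gives the time, the measured TCP pose, the force and the opening at its end, in the units of the state.
- readout.observe(): the state, without advancing time (a new reading comes with each control period).
- capture(name): name is "scene" or "side" or "wrist"; returns a dict with "img" (384x512x3 uint8, blue, green, red), "z_map" (384x512 float32, m along the optical axis (not along the pixel's ray), 0 where there is no reading), "intrinsics" (3x3 intrinsics, pixels), "pose" (4x4, takes a point from camera to world coordinates). Camera axes: x right, y down, z forward; pixel columns grow to the right and rows downward; lengths in m; the calibration is good to about 2 mm. The wrist camera is an equidistant fisheye: a pixel r from the principal point sees the ray r / f radians off the axis. A picture is of the moment at which its call begins.
- bot.sign_off(): hands the job in, once; it reports no verdict.
Trained networks look in the newest picture that a camera, given by its name, has taken for a name from the list of things; names that differ only in an ending like _2 or _b are one class to them, and where a whole thing is asked for, a point or a joint stands for the part that bears it (a point fixed in the world has none). Each returns a list of dicts, best first, with "confidence" (0 to 1); they miss things now and then, are a little off and sometimes report something else, mostly with a low value. They report only what shows in the picture. A call takes as long as a camera call. They do not tell look-alikes from the thing itself.
- search_frame(camera, target): "point" ([x, y, z] in m, in world coordinates, good to about 4 mm: the middle of the surface that is visible of it).
- trace(camera, target): "mask" (384x512 bool, what is visible of it).
- landmark_of(camera, target): "point" ([x, y, z] in m, in world coordinates, good to about 4 mm: a listed point, or the origin of a listed thing).
The state is a dict: "clock": time; "joints": joint angles; "qd": joint speeds; "tau": joint torques, N m; "tcp_pos": TCP position; "orientation": TCP orientation; "contact_force": force on the tool from outside, world axes, zero at the start; "wrist_torque": the same for the moment, N m; "width": finger opening in m.
Only numpy, scipy, OpenCV 4.12 (cv2) and the standard library are available. Lean on these libraries where they do the work, as an engineer would, in place of code of your own. Each camera call takes 0.05 s, during which the arm holds its last target.

## Working session

There is one attempt and no reset: what is moved stays moved. The work goes in short steps, Python scripts to look and compute and a shell command to move; the robot and the scene stay as the last step left them, time stands still between calls to the robot, and variables do not carry over. Pictures are saved under pics/ and viewed, and the job is handed in when it is done.

```bash
ls; mkdir -p pics; python3 - <<'E'
from bench import readout, capture, bot, search_frame, trace, landmark_of
import cv2, numpy as np
s=readout.observe()
for k,v in s.items(): print(k, np.round(v,3))
for c in ("scene","side","wrist"):
    d=capture(c)
    cv2.imwrite(f"pics/{c}0.png",d["img"])
    print(c,np.round(d["intrinsics"],1).tolist(),np.round(d["pose"],3).tolist())
    for t in ("isolator","cover","key","key_head","stand","jam_jar","tin","mug","keyhole"):
        try:
            r=landmark_of(c,t)
            print(c,t,[(np.round(x["point"],3).tolist(),round(x["confidence"],2)) for x in r[:3]])
        except Exception as e: print(c,t,e)
print(readout.observe()["clock"])
E
```

```text
pics
clock 0.0
joints [ 0.     0.239 -0.014  1.319 -0.     1.571]
qd [-0.002 -0.     0.001  0.002  0.     0.001]
tau [ 1.0000e-03 -5.3879e+01  3.4644e+01  1.8000e-02  0.0000e+00  0.0000e+00]
tcp_pos [0.525 0.    0.231]
orientation [-3.14   0.     1.571]
contact_force [ 0.82  -0.197 -0.273]
wrist_torque [0.036 0.021 0.033]
width 0.085
scene [[467.5, 0.0, 257.6], [0.0, 467.5, 190.1], [0.0, 0.0, 1.0]] [[0.94, -0.181, 0.288, 0.293], [-0.34, -0.517, 0.785, -0.892], [0.007, -0.837, -0.548, 0.639], [0.0, 0.0, 0.0, 1.0]]
scene isolator [([0.459, 0.176, -0.0], 0.76)]
scene cover [([0.46, 0.181, 0.062], 0.68)]
scene key [([0.522, -0.083, 0.015], 0.69), ([0.578, -0.201, 0.008], 0.68), ([0.525, -0.085, 0.069], 0.34)]
scene key_head [([0.521, -0.212, 0.002], 0.5)]
scene stand [([0.524, -0.082, 0.0], 0.73)]
scene jam_jar []
scene tin [([0.635, 0.059, 0.002], 0.6), ([0.46, 0.176, 0.059], 0.24)]
scene mug [([0.616, -0.336, 0.002], 0.93), ([0.459, 0.177, 0.059], 0.62)]
scene keyhole [([0.462, 0.178, 0.059], 0.66)]
side [[424.7, 0.0, 253.8], [0.0, 424.7, 198.1], [0.0, 0.0, 1.0]] [[-0.931, -0.257, 0.26
[... 639 characters left out ...]
.0, 0.0, 1.0]] [[1.0, 0.002, -0.001, 0.524], [0.001, -0.95, -0.313, 0.081], [-0.001, 0.313, -0.95, 0.373], [0.0, 0.0, 0.0, 1.0]]
wrist isolator []
wrist cover [([0.459, 0.178, 0.063], 0.62), ([0.617, -0.331, 0.001], 0.44)]
wrist key [([0.578, -0.204, 0.008], 0.96), ([0.521, -0.085, 0.017], 0.74)]
wrist key_head [([0.517, -0.082, 0.066], 0.67), ([0.518, -0.213, 0.008], 0.58)]
wrist stand [([0.527, -0.088, 0.001], 0.72)]
wrist jam_jar [([0.675, 0.174, 0.005], 0.89), ([0.633, 0.054, 0.003], 0.4), ([0.618, -0.331, 0.002], 0.24)]
wrist tin [([0.634, 0.056, 0.001], 0.9), ([0.616, -0.335, 0.001], 0.47)]
wrist mug [([0.618, -0.332, -0.001], 0.61), ([0.528, -0.085, 0.001], 0.47)]
wrist keyhole []
1.5
```

View pics/scene0.png

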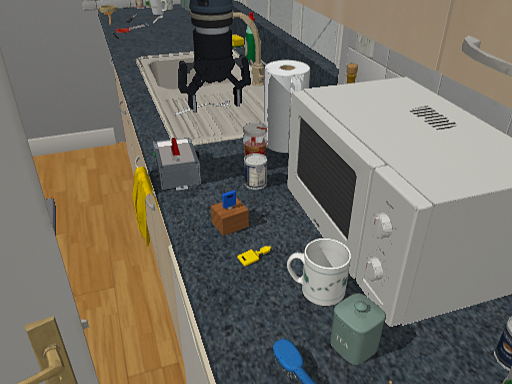

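View pics/side0.png

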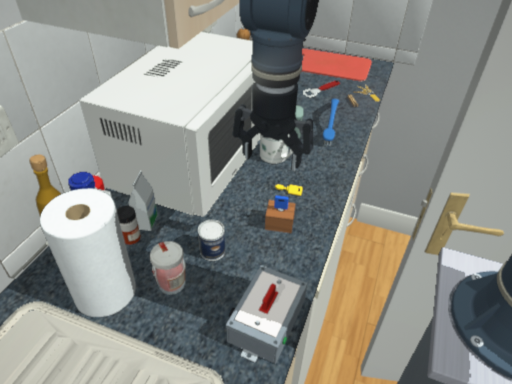

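View pics/wrist0.png

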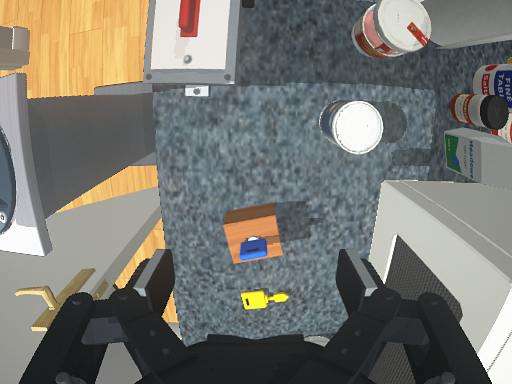

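```bash
cat > h.py <<'E'
import numpy as np, cv2
from bench import readout, capture, bot, search_frame, trace, landmark_of
def cloud(d,cam):
    K=d["intrinsics"]; z=d["z_map"].astype(float); P=d["pose"]
    v,u=np.mgrid[0:z.shape[0],0:z.shape[1]]
    x=(u-K[0,2])/K[0,0]; y=(v-K[1,2])/K[1,1]
    if cam=="wrist":
        r=np.hypot(x,y); s=np.where(r>1e-9,np.tan(np.minimum(r,1.5))/np.maximum(r,1e-9),1.0)
        x=x*s; y=y*s
    p=np.stack([x*z,y*z,z],-1)@P[:3,:3].T+P[:3,3]
    p[z<=0]=np.nan
    return p
def snap(cam,name,targets=()):
    d=capture(cam); cv2.imwrite(f"pics/{name}.png",d["img"])
    o=dict(img=d["img"],p=cloud(d,cam),K=d["intrinsics"],pose=d["pose"])
    for t in targets:
        r=trace(cam,t)
        for i,m in enumerate(r[:2]): o[f"m_{t}_{i}"]=m["mask"]; o[f"c_{t}_{i}"]=m["confidence"]
    np.savez(f"{name}.npz",**o)
    return o
def proj(o,pt,cam):
    q=(np.asarray(pt)-o["pose"][:3,3])@o["pose"][:3,:3]
    K=o["K"]
    if cam=="wrist":
        r=np.hypot(q[0],q[1]); th=np.arctan2(r,q[2]); return K[0,2]+K[0,0]*th*q[0]/r, K[1,2]+K[1,1]*th*q[1]/r
    return K[0,2]+K[0,0]*q[0]/q[2], K[1,2]+K[1,1]*q[1]/q[2]
E
python3 - <<'E'
from h import *
for c in ("scene","side","wrist"):
    o=snap(c,c+"1",("cover","isolator","stand","key"))
    for t in ("cover","isolator","stand","key"):
        for i in range(2):
            k=f"m_{t}_{i}"
            if k in o:
                m=o[k]; p=o["p"][m]; p=p[~np.isnan(p[:,0])]
                ys,xs=np.where(m)
                print(c,t,i,round(float(o[f"c_{t}_{i}"]),2),m.sum(),"px",xs.min(),xs.max(),ys.min(),ys.max(),"lo",np.round(np.percentile(p,2,axis=0),3),"hi",np.round(np.percentile(p,98,axis=0),3))
E
```

```text
scene cover 0 0.85 727 px 158 193 138 165 lo [0.42  0.115 0.061] hi [0.495 0.234 0.093]
scene isolator 0 0.82 1291 px 153 200 138 190 lo [0.404 0.091 0.002] hi [0.509 0.247 0.062]
scene stand 0 0.83 907 px 211 247 202 235 lo [ 0.487 -0.121  0.001] hi [ 0.555 -0.069  0.048]
scene key 0 0.72 1250 px 154 200 140 190 lo [0.404 0.092 0.002] hi [0.509 0.226 0.062]
scene key 1 0.65 200 px 222 235 192 209 lo [ 0.507 -0.096  0.049] hi [ 0.536 -0.086  0.086]
side cover 0 0.56 2393 px 236 298 273 337 lo [0.419 0.12  0.061] hi [0.496 0.236 0.094]
side isolator 0 0.93 2782 px 226 307 266 362 lo [0.405 0.1   0.   ] hi [0.511 0.261 0.063]
side key 0 0.71 194 px 274 287 196 211 lo [ 0.507 -0.091  0.043] hi [ 0.537 -0.078  0.087]
side key 1 0.46 199 px 276 301 185 195 lo [ 0.505 -0.228 -0.001] hi [ 0.57  -0.195  0.013]
wrist cover 0 0.87 5017 px 152 229 0 69 lo [0.418 0.118 0.062] hi [0.494 0.192 0.093]
wrist cover 1 0.63 191 px 304 328 335 346 lo [ 0.541 -0.307 -0.002] hi [0.651 0.013 0.311]
wrist isolator 0 0.75 3234 px 143 254 0 95 lo [0.405 0.093 0.003] hi [0.513 0.197 0.061]
wrist key 0 0.78 500 px 242 287 291 308 lo [ 0.506 -0.223  0.004] hi [ 0.568 -0.194  0.012]
wrist key 1 0.57 514 px 240 266 236 259 lo [ 0.507 -0.088  0.047] hi [ 0.536 -0.079  0.086]
```

```bash
python3 - <<'E'
from h import *
D={c:dict(np.load(c+"1.npz")) for c in ("scene","side","wrist")}
def rect(p,name):
    r=cv2.minAreaRect((p[:,:2]*1000).astype(np.float32)); print(name,len(p),"c",np.round(r[0],1),"size",np.round(r[1],1),"ang",round(r[2],1),"z",round(np.median(p[:,2])*1000,1))
for c,o in D.items():
    P=o["p"].reshape(-1,3); P=P[~np.isnan(P[:,0])]
    def sel(xl,xh,yl,yh,zl,zh): return P[(P[:,0]>xl)&(P[:,0]<xh)&(P[:,1]>yl)&(P[:,1]<yh)&(P[:,2]>zl)&(P[:,2]<zh)]
    rect(sel(.38,.54,.07,.28,.055,.070),c+" boxtop+plate")
    t=sel(.40,.52,.12,.24,.075,.11); rect(t,c+" tab")
    q=t[:,:2]-t[:,:2].mean(0); w,v=np.linalg.eigh(q.T@q); print("  tab axis ang",np.degrees(np.arctan2(v[1,1],v[0,1])),"topz",t[:,2].max(), "mean",t.mean(0))
    rect(sel(.47,.58,-.13,-.04,.040,.0478),c+" standtop")
    k=sel(.48,.56,-.12,-.05,.054,.10); rect(k,c+" keyhead")
    q=k[:,:2]-k[:,:2].mean(0); w,v=np.linalg.eigh(q.T@q); print("  key axis ang",np.degrees(np.arctan2(v[1,1],v[0,1])),"z",k[:,2].min(),k[:,2].max())
    k2=k[k[:,2]>.084]; 
    if len(k2)>5: rect(k2,c+" keytop")
    # edges/obstacles: heights of worktop
    g=P[(abs(P[:,2])<.006)&(P[:,1]>-.1)&(P[:,1]<.1)]
    if len(g): print("  worktop x range y[-.1,.1]",np.percentile(g[:,0],[0.5,1,5,99]))
    for nm,(xl,xh,yl,yh) in dict(tin=(.58,.69,0,.1),jar=(.62,.74,.12,.23)).items():
        a=sel(xl,xh,yl,yh,.02,.12)
        if len(a): rect(a,c+" "+nm)
E
```

```text
scene boxtop+plate 1097 c [457.6 175.2] size [157.7 100.2] ang 86.1 z 62.8
scene tab 60 c [456.9 169.9] size [41.3  9.9] ang 86.3 z 90.6
  tab axis ang 87.97095303607415 topz 0.09603311919864688 mean [0.45615694 0.16499433 0.0882221 ]
scene standtop 394 c [522.4 -88.1] size [65.9 58.5] ang 10.9 z 45.6
scene keyhead 188 c [521.6 -90. ] size [31.2  9.9] ang 6.7 z 72.2
  key axis ang -170.6568329662617 z 0.05444920574917356 0.0874400312926149
scene keytop 29 c [522.3 -89.1] size [27.5  9. ] ang 13.1 z 85.4
  worktop x range y[-.1,.1] [0.14762371 0.1499454  0.3989142  0.71914241]
scene tin 612 c [633.5  53. ] size [61.1 57.2] ang 42.2 z 58.9
scene jar 950 c [691.5 183. ] size [118.2  63.9] ang 38.2 z 76.7
side boxtop+plate 3603 c [457.9 175.4] size [153.  100.8] ang 86.4 z 63.0
side tab 175 c [457.5 176.5] size [45.2 10.4] ang 86.4 z 92.4
  tab axis ang 84.82490975074595 topz 0.09615012162835024 mean [0.45653918 0.18013133 0.08979254]
side standtop 355 c [522.5 -85.6] size [64.5 59.7] ang 12.4 z 45.8
side keyhead 167 c [522.2 -85.4] size [31.8 10.8] ang 9.9 z 72.6
  key axis ang -167.606
[... 336 characters left out ...]
te 7168 c [454.7 149.3] size [ 95.9 101.2] ang 86.1 z 63.1
wrist tab 408 c [456.4 171.3] size [34.2 10.9] ang 86.7 z 92.3
  tab axis ang 84.87978953183935 topz 0.09551992981820301 mean [0.4577883  0.16844849 0.08976902]
wrist standtop 1639 c [521.4 -85.2] size [63.8 57. ] ang 11.9 z 45.2
wrist keyhead 456 c [521.6 -84.6] size [31.2  8.2] ang 9.5 z 75.7
  key axis ang -168.31414221137126 z 0.05405983078122234 0.08614841742480828
wrist keytop 110 c [521.7 -85. ] size [29.5  8.1] ang 6.8 z 84.8
  worktop x range y[-.1,.1] [0.10562574 0.11330183 0.14592853 0.8204819 ]
wrist tin 2544 c [632.2  57.1] size [56.3 57.2] ang 81.9 z 68.3
wrist jar 4142 c [691.8 178.7] size [108.8  61.9] ang 22.3 z 98.2
```

```bash
python3 - <<'E'
from h import *
D={c:dict(np.load(c+"1.npz")) for c in ("scene","side","wrist")}
a=D["side"]["img"][170:372,200:360]; a=cv2.resize(a,None,fx=3,fy=2.9,interpolation=cv2.INTER_CUBIC)
b=D["wrist"]["img"][0:320,140:300]; b=cv2.resize(b,None,fx=1.8,fy=1.83,interpolation=cv2.INTER_CUBIC)
h=max(a.shape[0],b.shape[0]); out=np.zeros((h,a.shape[1]+b.shape[1],3),np.uint8); out[:a.shape[0],:a.shape[1]]=a; out[:b.shape[0],a.shape[1]:]=b
cv2.imwrite("pics/crop1.png",out); print(out.shape)
E
```

```text
(586, 768, 3)
```

View pics/crop1.png

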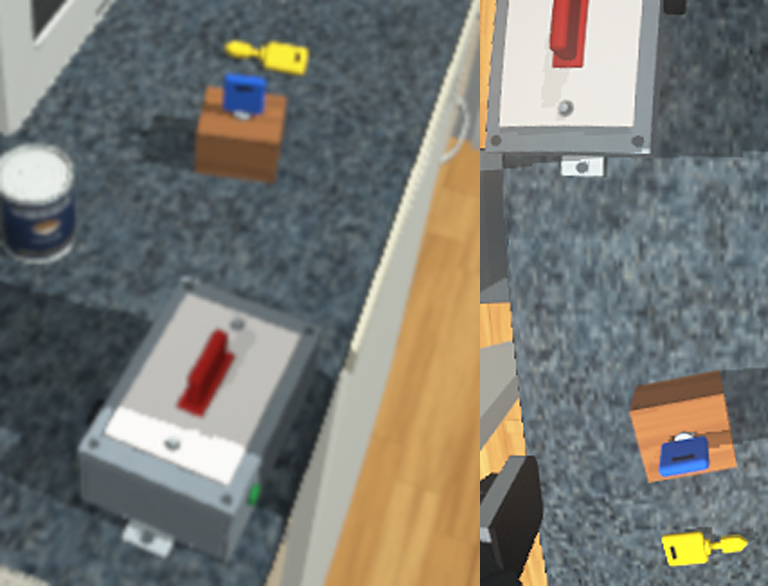

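The two keys: the blue one upright in the wooden stand (side px 280,203; wrist px 253,248) and a yellow one lying flat (side px 288,190; wrist px 265,299). The blue one in the stand is the one described, and the crop confirms it. Next I move over the red tab.

```bash
python3 -m crank '[[[0,0,1],[44,-17,10],0.2],[[0,0,1],[44,-17,10],0.2],[[0,0,1],[44,-17,10],0.2],[[0,0,1],[40,-17,10],0.2],[[0,0,0],[0,0,0],0.2]]' 50; python3 - <<'E'
from h import *
s=readout.observe(); print(np.round(s["joints"],3),np.round(s["tcp_pos"],4),np.round(np.degrees(s["orientation"]),2),s["clock"],np.round(s["contact_force"],2))
o=snap("wrist","wrist2",("cover","isolator"))
p=o["p"].reshape(-1,3);p=p[~np.isnan(p[:,0])]
t=p[(p[:,0]>.40)&(p[:,0]<.52)&(p[:,1]>.12)&(p[:,1]<.24)&(p[:,2]>.075)&(p[:,2]<.1)]
print(len(t),cv2.minAreaRect((t[:,:2]*1000).astype(np.float32)),t[:,2].max())
t=p[(p[:,0]>.38)&(p[:,0]<.54)&(p[:,1]>.07)&(p[:,1]<.28)&(p[:,2]>.055)&(p[:,2]<.07)]
print(len(t),cv2.minAreaRect((t[:,:2]*1000).astype(np.float32)))
E
```

```text
clock: 2.75
tcp_pos: [0.4614, 0.1778, 0.1898]
orientation: [3.139, -0.0, 1.492]
contact_force: [-0.8, 0.3, 1.0]
width: 0.0513
[ 3.680e-01  2.020e-01 -1.690e-01  1.197e+00 -1.000e-03  2.018e+00] [0.4614 0.1778 0.1898] [ 1.7985e+02 -3.0000e-02  8.5490e+01] 2.75 [-0.82  0.31  0.96]
609 ((456.53094482421875, 177.7172393798828), (43.82278823852539, 9.6366548538208), 85.62460327148438) 0.09508921351891184
14501 ((456.7684631347656, 176.86209106445312), (150.8948211669922, 100.84222412109375), 86.25733947753906)
```

```bash
python3 -m crank '[[[0,0,0],[0,-4.7,40],0.2],[[0,0,0],[0,0,40],0.2],[[0,0,0],[0,0,30],0.2],[[0,0,0],[0,0,9],0.2],[[0,0,0],[0,0,0],-1],[[0,0,0],[0,0,0],-1],[[0,0,0],[0,0,0],-1],[[0,0,0],[0,0,0],-1],[[0,0,0],[0,0,0],-1]]' 50; python3 - <<'E'
from h import *
o=snap("wrist","wrist3"); o=snap("side","side3")
E
```

```text
clock: 3.8
tcp_pos: [0.4584, 0.1699, 0.0754]
orientation: [-3.14, -0.006, 1.482]
contact_force: [-0.6, 0.0, -1.9]
width: 0.0088
```

View pics/wrist3.png

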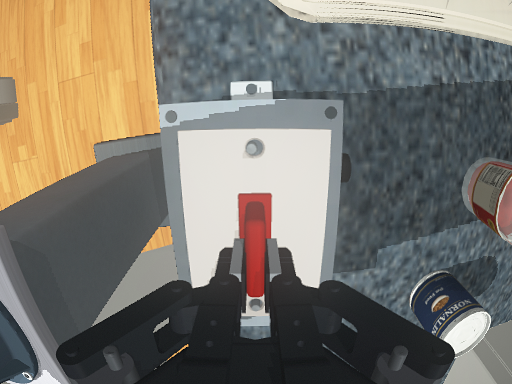

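```bash
python3 -m crank '[[[0,0,0],[0,0,-8],-1],[[0,0,0],[0,0,-8],-1],[[0,0,0],[0,0,-12],-1],[[0,0,0],[0,0,-15],-1],[[0,0,0],[0,0,-15],-1],[[0,0,0],[0,0,-10],-1],[[0,0,0],[0,0,0],-1]]' 50; python3 - <<'E'
from h import *
s=readout.observe(); print(np.round(s["tcp_pos"],4),np.round(np.degrees(s["orientation"]),2),s["width"])
o=snap("side","side4")
for n,c in (("wrist1","wrist"),("side1","side")):
    p=np.load(n+".npz")["p"].reshape(-1,3); p=p[~np.isnan(p[:,0])]
    for y in (-.04,0,.04,.08):
        q=p[(abs(p[:,1]-y)<.008)&(p[:,0]>.25)&(p[:,0]<.66)&(p[:,2]>-.02)]
        h,_=np.histogram(q[:,0],bins=np.arange(.25,.67,.01)); print(n,y,h.tolist())
        q=q[q[:,2]<.004]; a=np.sort(q[:,0]); 
        print("   min x",a[:3], "z med", np.median(q[:,2]))
E
```

```text
clock: 4.6
tcp_pos: [0.4632, 0.1696, 0.1519]
orientation: [3.133, -0.008, 1.48]
contact_force: [-0.2, 0.6, -2.3]
width: 0.0092
[0.4632 0.1696 0.1519] [179.49  -0.48  84.81] 0.009181050479926607
wrist1 -0.04 [0, 0, 0, 0, 0, 0, 0, 0, 0, 0, 0, 0, 0, 1, 60, 76, 84, 78, 81, 79, 86, 82, 86, 86, 89, 83, 89, 83, 93, 79, 93, 81, 89, 87, 85, 86, 85, 77, 81, 77, 76]
   min x [0.38981585 0.39002533 0.39012467] z med -0.000937171124268249
wrist1 0 [0, 0, 0, 0, 0, 0, 0, 0, 0, 0, 0, 0, 0, 1, 67, 84, 88, 87, 86, 89, 399, 1900, 471, 1086, 96, 96, 96, 83, 96, 96, 92, 1113, 706, 1737, 247, 90, 87, 84, 88, 81, 73]
   min x [0.38996148 0.39023057 0.39071734] z med -0.0007948881864930923
wrist1 0.04 [0, 0, 0, 0, 0, 0, 0, 0, 0, 0, 0, 0, 0, 1, 70, 84, 90, 93, 94, 93, 87, 98, 104, 104, 103, 104, 100, 91, 102, 104, 103, 104, 100, 93, 90, 171, 169, 130, 121, 123, 74]
   min x [0.38986917 0.39014723 0.390805  ] z med -0.0007308942664861484
wrist1 0.08 [0, 0, 0, 0, 0, 0, 0, 0, 0, 0, 0, 0, 0, 0, 72, 89, 95, 90, 98, 96, 96, 102, 98, 94, 99, 105, 116, 104, 104, 104, 95, 96, 103, 98, 92, 119, 231, 167, 126, 93, 36]

[... 318 characters left out ...]
[0, 0, 0, 0, 0, 0, 0, 0, 0, 0, 0, 0, 0, 3, 28, 24, 26, 25, 25, 29, 94, 109, 228, 304, 56, 24, 25, 23, 22, 27, 22, 108, 118, 128, 22, 24, 20, 18, 4, 0, 0]
   min x [0.3897555  0.38983912 0.389907  ] z med -0.00011026613175141309
side1 0.04 [0, 0, 0, 0, 0, 0, 0, 0, 0, 0, 0, 0, 0, 0, 34, 27, 28, 25, 28, 28, 26, 25, 184, 281, 231, 594, 745, 676, 627, 416, 233, 180, 26, 22, 23, 28, 24, 26, 23, 25, 24]
   min x [0.39003339 0.39005481 0.39015991] z med -0.00022214398218423081
side1 0.08 [0, 0, 0, 0, 0, 0, 0, 0, 0, 0, 0, 0, 0, 3, 35, 20, 0, 0, 0, 0, 0, 0, 0, 0, 0, 0, 0, 24, 28, 28, 26, 28, 25, 25, 27, 27, 147, 127, 108, 92, 44]
   min x [0.38972236 0.38986368 0.38990382] z med -0.0002412979196411702
```

View pics/side4.png

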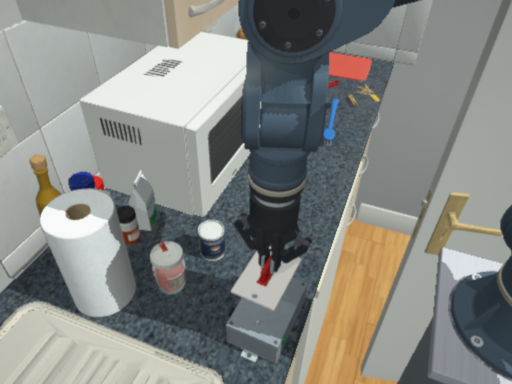

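```bash
python3 -m crank '[[[0,0,0],[-25,7,0],-1],[[0,0,0],[-25,7,0],-1],[[0,0,0],[-25,7,0],-1],[[0,0,0],[-25,7,0],-1],[[0,0,0],[-25,7,0],-1],[[0,0,-4],[-20,5,0],-1],[[0,0,-8],[0,0,0],-1],[[0,0,-8],[0,0,0],-1],[[0,0,-8],[0,0,0],-1],[[0,0,-8],[0,0,0],-1],[[0,0,-8],[0,0,0],-1],[[0,0,-8],[0,0,0],-1]]'; python3 - <<'E'
from h import *
s=readout.observe(); print(np.round(s["joints"],3),np.round(s["tcp_pos"],4),np.round(np.degrees(s["orientation"]),2),s["width"])
E
```

```text
clock: 5.85
tcp_pos: [0.4879, 0.0145, 0.1423]
orientation: [3.137, -0.004, 2.42]
contact_force: [-1.3, 0.4, -1.5]
width: 0.0087
[ 0.026  0.224 -0.268  1.079  0.006  0.747] [0.4879 0.0145 0.1423] [179.76  -0.24 138.67] 0.008678903592961947
```

```bash
python3 -m crank '[[[0,0,-8],[0,0,0],-1],[[0,0,-8],[0,0,0],-1],[[0,0,-8],[0,0,0],-1],[[0,0,-8],[0,0,0],-1],[[0,0,-8],[0,0,10],-1],[[0,0,-1],[0,0,20],-1],[[0,0,0],[0,0,20],-1],[[0,0,0],[0,0,20],-1],[[0,0,0],[0,0,15],-1],[[0,0,0],[0,0,0],-1]]'; python3 - <<'E'
from h import *
s=readout.observe(); print(np.round(s["joints"],3),np.round(s["tcp_pos"],4),np.round(np.degrees(s["orientation"]),2),s["width"])
o=snap("side","side5"); o=snap("scene","scene5"); o=snap("wrist","wrist5")
c=[dict(np.load(n+".npz")) for n in ("side5","scene5")]
a=[cv2.resize(c[0]["img"][150:350,180:340],None,fx=2.4,fy=2.4), cv2.resize(c[1]["img"][110:310,140:300],None,fx=2.4,fy=2.4)]
cv2.imwrite("pics/c5.png",np.hstack(a))
E
```

```text
clock: 6.85
tcp_pos: [0.4847, 0.0144, 0.0482]
orientation: [3.137, -0.007, -3.111]
contact_force: [-0.7, 0.6, -1.6]
width: 0.0088
[ 0.027  0.313 -0.417  0.847  0.005 -0.004] [0.4847 0.0144 0.0482] [ 179.71   -0.42 -178.27] 0.008768495750319676
```

View pics/c5.png

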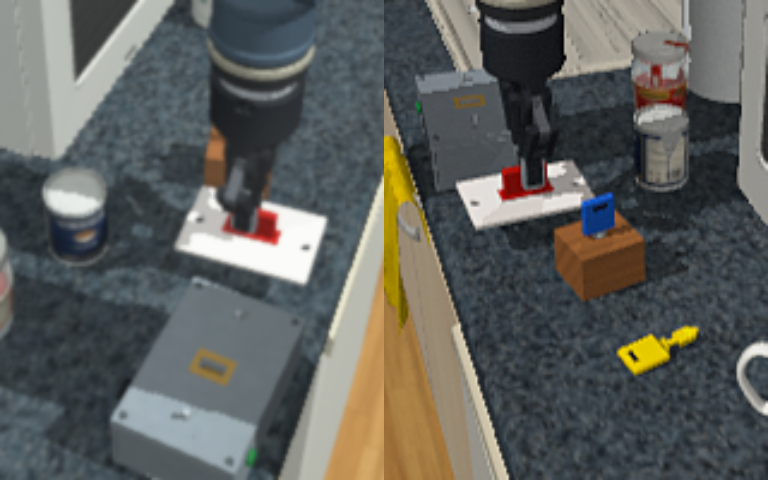

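```bash
python3 -m crank '[[[0,0,0],[0,0,10],-1],[[0,0,0],[0,0,8],-1],[[0,0,0],[0,0,6],-1],[[0,0,0],[0,0,4],-1],[[0,0,0],[0,0,2],-1],[[0,0,0],[0,0,0],-1]]'; python3 - <<'E'
from h import *
s=readout.observe(); print(np.round(s["joints"],3),np.round(s["tcp_pos"],4),np.round(np.degrees(s["orientation"]),2),s["width"],np.round(s["contact_force"],2))
o=snap("wrist","wrist6")
p=o["p"].reshape(-1,3);p=p[~np.isnan(p[:,0])]
t=p[(p[:,0]>.40)&(p[:,0]<.56)&(p[:,1]>-.05)&(p[:,1]<.08)&(p[:,2]>.003)&(p[:,2]<.02)]
print(len(t),np.percentile(t[:,2],[5,25,50,75,95]))
A=np.c_[t[:,:2]-t[:,:2].mean(0),np.ones(len(t))]; print(np.linalg.lstsq(A,t[:,2],rcond=None)[0])
E
```

```text
clock: 7.6
tcp_pos: [0.4882, 0.0147, 0.02]
orientation: [3.137, 0.0, -3.111]
contact_force: [0.3, 0.6, -1.4]
width: 0.009
[ 0.027  0.348 -0.455  0.767  0.005 -0.003] [0.4882 0.0147 0.02  ] [ 1.7971e+02  3.0000e-02 -1.7827e+02] 0.009021822540017122 [ 0.34  0.55 -1.43]
18389 [0.00894543 0.00959632 0.01004028 0.01050158 0.01149514]
[0.00371572 0.00554669 0.01013105]
```

```bash
python3 -m crank '[[[0,0,0],[0,0,2],-1],[[0,0,0],[0,0,1.5],-1],[[0,0,0],[0,0,1.5],-1],[[0,0,0],[0,0,0],-1]]'; python3 - <<'E'
from h import *
s=readout.observe(); print(np.round(s["tcp_pos"],4),np.round(np.degrees(s["orientation"]),2),s["width"],np.round(s["contact_force"],2))
E
```

```text
clock: 8.05
tcp_pos: [0.4887, 0.0148, 0.0153]
orientation: [3.136, 0.002, -3.111]
contact_force: [-0.2, 0.7, -2.0]
width: 0.0091
[0.4887 0.0148 0.0153] [ 1.7971e+02  1.0000e-01 -1.7827e+02] 0.009052511105011611 [-0.2   0.68 -2.  ]
```

```bash
python3 -m crank '[[[0,0,0],[0,0,1],-1],[[0,0,0],[0,0,1],-1],[[0,0,0],[0,0,0],-1]]'; python3 - <<'E'
from h import *
s=readout.observe(); print(np.round(s["tcp_pos"],4),np.round(np.degrees(s["orientation"]),2),s["width"],np.round(s["contact_force"],2))
o=snap("wrist","wrist7")
p=o["p"].reshape(-1,3);p=p[~np.isnan(p[:,0])]
t=p[(p[:,0]>.42)&(p[:,0]<.54)&(p[:,1]>-.022)&(p[:,1]<.052)&(p[:,2]>-.01)&(p[:,2]<.015)]
g=p[(p[:,0]>.41)&(p[:,0]<.56)&(p[:,1]>.065)&(p[:,1]<.085)&(p[:,2]>-.01)&(p[:,2]<.015)]
print(len(t),np.percentile(t[:,2],[5,25,50,75,95]),np.median(g[:,2]))
E
```

```text
clock: 8.35
tcp_pos: [0.489, 0.0148, 0.0135]
orientation: [3.137, 0.002, -3.111]
contact_force: [-1.3, 0.0, 0.6]
width: 0.0088
[0.489  0.0148 0.0135] [ 1.7971e+02  1.3000e-01 -1.7827e+02] 0.008769742001428663 [-1.33  0.05  0.63]
17482 [0.00175898 0.00304355 0.00351138 0.00396926 0.00508326] -0.0005534089396934117
```

```bash
python3 -m crank '[[[0,0,0],[0,0,0],-0.6],[[0,0,0],[0,0,0],-0.4],[[0,0,0],[0,0,0],-0.2],[[0,0,0],[0,0,0],0],[[0,0,0],[0,0,0],0],[[0,0,0],[0,0,-15],0.1],[[0,0,0],[0,0,-30],0.1],[[0,0,0],[0,0,-35],0.1],[[0,0,-3],[0,0,-35],0.1],[[0,0,-3],[0,20,-25],0.1],[[0,0,-3],[-5,30,0],0.1],[[0,0,0],[0,0,0],0.1]]'; python3 - <<'E'
from h import *
s=readout.observe(); print(np.round(s["tcp_pos"],4),np.round(np.degrees(s["orientation"]),2),s["width"],np.round(s["contact_force"],2),s["clock"])
o=snap("wrist","wrist8",("cover","key","stand"))
o2=snap("side","side8",("cover","key","stand"))
E
```

```text
clock: 9.6
tcp_pos: [0.4877, 0.0652, 0.1596]
orientation: [3.136, 0.003, -2.951]
contact_force: [0.7, -0.3, -0.1]
width: 0.0467
[0.4877 0.0652 0.1596] [ 179.69    0.19 -169.06] 0.046727786805584114 [ 0.69 -0.26 -0.12] 9.6
```

View pics/wrist8.png

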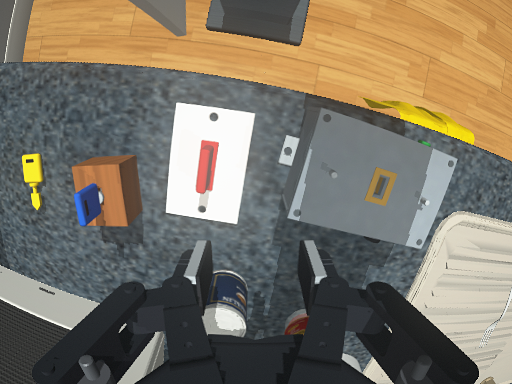

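View pics/side8.png

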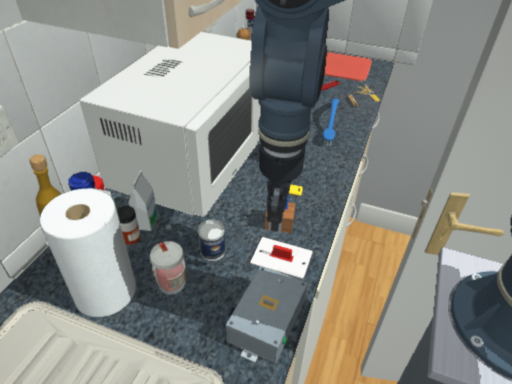

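The wrist view shows the plate lying flat (px 210,165), the open keyhole with its gold frame (px 381,187), and the blue key in its stand (px 90,205). The yellow look-alike is at px 33,180. My last shift went toward +y, away from the key. I'll measure the keyhole and key from these pictures.

```bash
python3 - <<'E'
from h import *
def rect(p): 
    r=cv2.minAreaRect((p[:,:2]*1000).astype(np.float32)); return np.round(r[0],1),np.round(r[1],1),round(r[2],1)
for n in ("wrist8","side8"):
    o=dict(np.load(n+".npz")); img=o["img"].astype(int); P=o["p"]
    X=P[...,0];Y=P[...,1];Z=P[...,2]
    with np.errstate(invalid='ignore'):
        box=(X>.40)&(X<.52)&(Y>.10)&(Y<.26)&(Z>.03)&(Z<.075)
        top=(X>.38)&(X<.54)&(Y>.08)&(Y<.27)&(Z>.055)&(Z<.066)
        gold=box&(img[...,2]-img[...,0]>40)&(img[...,2]>100)
        pin=(X>.42)&(X<.5)&(Y>.10)&(Y<.25)&(Z>.066)&(Z<.075)
        key=(X>.48)&(X<.56)&(Y>-.13)&(Y<-.05)&(Z>.052)&(Z<.10)
        kt=key&(Z>.083)
        st=(X>.47)&(X<.58)&(Y>-.14)&(Y<-.04)&(Z>.040)&(Z<.0478)
        cov=(X>.40)&(X<.56)&(Y>-.045)&(Y<.075)&(Z>.0018)&(Z<.008)&(img.min(-1)>140)
    print(n,"top",rect(P[top]),"z",np.median(Z[top]))
    print("  gold",rect(P[gold]),gold.sum(),"mean",P[gold].mean(0).round(4))
    cn,lab=cv2.connectedComponents(pin.astype(np.uint8))
    for i in range(1,cn):
        m=lab==i
        if m.sum()>=3: print("  pin",P[m].mean(0).round(4),m.sum())
    if key.sum()>5: print("  key",rect(P[key]),"top",rect(P[kt]) if kt.sum()>5 else None)
    if st.sum()>5: print("  stand",rect(P[st]))
    print("  cover",rect(P[cov]),np.percentile(Z[cov],[5,50,95]).round(4))
E
```

```text
wrist8 top (array([456.7, 177.3]), array([151.6, 100.9]), 86.3) z 0.059591069257030144
  gold (array([456.8, 176.9]), array([23.6, 32.3]), 86.2) 580 mean [0.4566 0.1768 0.0594]
  pin [0.4531 0.1267 0.069 ] 40
  pin [0.4597 0.2255 0.0689] 31
  key (array([520.8, -85.1]), array([31.3, 10. ]), 8.8) top (array([521.3, -85. ]), array([29.9,  7.7]), 11.0)
  stand (array([521.5, -85.1]), array([64.9, 57.8]), 11.7)
  cover (array([481.8,  15.3]), array([120.8,  80.7]), 1.9) [0.0022 0.0033 0.0046]
side8 top (array([457.9, 176.3]), array([153. , 100.7]), 86.3) z 0.06004629954370533
  gold (array([457.8, 174.5]), array([25.5, 31.1]), 86.7) 131 mean [0.4579 0.1745 0.0595]
  pin [0.4548 0.1277 0.069 ] 7
  pin [0.4603 0.2266 0.0699] 9
  key (array([508.6, -88.7]), array([8.9, 3.6]), 87.7) top None
  stand (array([522.5, -85.8]), array([64.1, 59.3]), 11.9)
  cover (array([482.7,  12.4]), array([123.2,  86.4]), 1.6) [0.0023 0.0041 0.0061]
```

```bash
python3 -m crank '[[[0,0,0],[-1,-25,0],0.1],[[0,0,0],[-1,-32,0],0.1],[[0,0,0],[-1,-32,0],0.1],[[0,0,0],[-1,-32,0],0.1],[[0.3,0.2,-0.5],[0,-25,0],0.1],[[0,0,0],[0,-8,10],0.1],[[0,0,0],[0,0,10],0.1],[[0,0,0],[0,0,0],0.1]]'; python3 - <<'E'
from h import *
def rect(p): 
    r=cv2.minAreaRect((p[:,:2]*1000).astype(np.float32)); return np.round(r[0],1),np.round(r[1],1),round(r[2],1)
s=readout.observe(); print(np.round(s["joints"],3),np.round(s["tcp_pos"],4),np.round(np.degrees(s["orientation"]),2),s["width"],s["clock"])
o=snap("wrist","wrist9"); img=o["img"].astype(int); P=o["p"]; X,Y,Z=P[...,0],P[...,1],P[...,2]
key=(X>.48)&(X<.56)&(Y>-.13)&(Y<-.05)&(Z>.052)&(Z<.095)&(img[...,0]-img[...,2]>60)
kt=key&(Z>.083)
st=(X>.47)&(X<.58)&(Y>-.14)&(Y<-.04)&(Z>.040)&(Z<.0478)
print(rect(P[key]),rect(P[kt]),rect(P[st]))
E
```

```text
clock: 10.8
tcp_pos: [0.5188, -0.0953, 0.1336]
orientation: [3.14, -0.007, -2.95]
contact_force: [-0.0, 0.2, -0.5]
width: 0.047
[-1.810e-01  2.990e-01 -1.870e-01  1.092e+00 -1.000e-03 -3.720e-01] [ 0.5188 -0.0953  0.1336] [ 179.93   -0.39 -169.03] 0.04697405696713237 10.8
(array([520.8, -85.7]), array([31.8,  7.3]), 11.5) (array([520.9, -85.7]), array([31.7,  7.2]), 11.5) (array([521.4, -85.7]), array([65.1, 56.2]), 11.5)
```

View pics/wrist9.png

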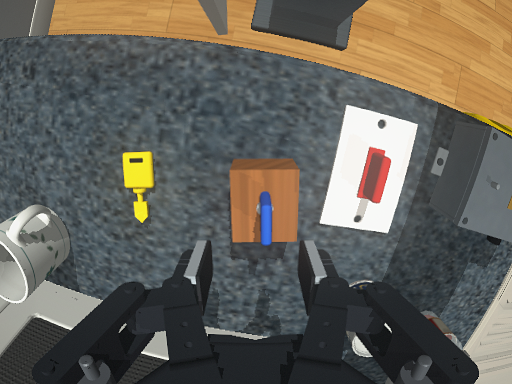

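```bash
python3 -m crank '[[[0,-0.4,-0.5],[-4,9,0],0.1],[[0,0,0],[0,0,0],0.1],[[0,0,0],[0,0,15],0.1],[[0,0,0],[0,0,15],0.1],[[0,0,0],[0,0,10],0.1],[[0,0,0],[0,0,0],0.1]]' 100; python3 - <<'E'
from h import *
s=readout.observe(); print(np.round(s["tcp_pos"],4),np.round(np.degrees(s["orientation"]),2),s["width"],s["clock"])
a=np.radians(11.5); k=np.array([.5209,-.0857]); d=k-s["tcp_pos"][:2]; psi=s["orientation"][2]
print("tool x,y mm",1000*(d@[np.cos(psi),np.sin(psi)]),1000*(d@[np.sin(psi),-np.cos(psi)]))
E
```

```text
clock: 11.45
tcp_pos: [0.5222, -0.0794, 0.0949]
orientation: [3.141, 0.005, -2.933]
contact_force: [0.1, -0.6, -0.4]
width: 0.0473
[ 0.5222 -0.0794  0.0949] [ 179.95    0.27 -168.06] 0.047279612869912925 11.45
tool x,y mm 2.546688309198038 -5.887353044315834
```

```bash
python3 -m crank '[[[0,-0.3,0.4],[2.5,-5.9,0],0.1],[[0,0,0],[0,0,0],0.1],[[0,0,0],[0,0,0],0.1]]' 100; python3 - <<'E'
from h import *
s=readout.observe(); print(np.round(s["tcp_pos"],4),np.round(np.degrees(s["orientation"]),2),s["width"],s["clock"])
a=np.radians(11.5); k=np.array([.5209,-.0857]); d=k-s["tcp_pos"][:2]; psi=s["orientation"][2]
print("tool x,y mm",1000*(d@[np.cos(psi),np.sin(psi)]),1000*(d@[np.sin(psi),-np.cos(psi)]))
E
```

```text
clock: 11.75
tcp_pos: [0.5215, -0.0858, 0.0962]
orientation: [3.141, 0.012, -2.94]
contact_force: [-0.5, 0.4, 0.5]
width: 0.0468
[ 0.5215 -0.0858  0.0962] [ 179.98    0.68 -168.44] 0.04681674797427639 11.75
tool x,y mm 0.5410299172489629 0.20211001152089553
```

```bash
python3 -m crank '[[[0,0.6,0],[0.5,0,0],0.1],[[0,0,0],[0,0,10],0.1],[[0,0,0],[0,0,10],0.1],[[0,0,0],[0,0,10],0.1],[[0,0,0],[0,0,7],0.1],[[0,0,0],[0,0,4],0.1],[[0,0,0],[0,0,0],0.1]]' 100; python3 - <<'E'
from h import *
s=readout.observe(); print(np.round(s["tcp_pos"],4),np.round(np.degrees(s["orientation"]),2),s["width"],s["clock"],np.round(s["contact_force"],2))
a=np.radians(11.5); k=np.array([.5209,-.0857]); d=k-s["tcp_pos"][:2]; psi=s["orientation"][2]
print("tool x,y mm",1000*(d@[np.cos(psi),np.sin(psi)]),1000*(d@[np.sin(psi),-np.cos(psi)]))
snap("side","side10")
E
```

```text
clock: 12.45
tcp_pos: [0.5208, -0.0861, 0.0514]
orientation: [3.141, 0.0, -2.94]
contact_force: [0.1, 0.3, -0.2]
width: 0.0466
[ 0.5208 -0.0861  0.0514] [ 1.7998e+02  1.0000e-02 -1.6847e+02] 0.04663244638541923 12.45 [ 0.1   0.28 -0.16]
tool x,y mm -0.13352953024924144 0.39065112470309954
```

```bash
python3 -m crank '[[[0,0,0],[0,0,-1.5],0.1],[[0,0,0],[0,0,0],-0.6],[[0,0,0],[0,0,0],-1],[[0,0,0],[0,0,0],-1],[[0,0,0],[0,0,0],-1],[[0,0,0],[0,0,0],-1],[[0,0,0],[0,0,0],-1]]' 100; python3 - <<'E'
from h import *
s=readout.observe(); print(np.round(s["tcp_pos"],4),np.round(np.degrees(s["orientation"]),2),s["width"],s["clock"],np.round(s["contact_force"],2),np.round(s["wrist_torque"],3))
snap("wrist","wrist11")
E
```

```text
clock: 13.2
tcp_pos: [0.522, -0.0863, 0.0548]
orientation: [-3.141, 0.003, -2.94]
contact_force: [0.3, 0.3, -0.5]
width: 0.0067
[ 0.522  -0.0863  0.0548] [-1.7997e+02  1.7000e-01 -1.6847e+02] 0.006655321716807867 13.2 [ 0.3   0.28 -0.55] [ 0.037  0.033 -0.015]
```

View pics/wrist11.png

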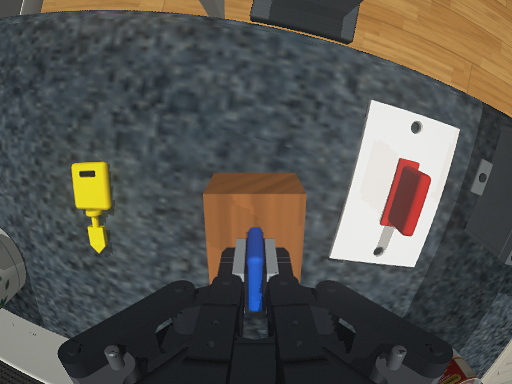

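```bash
python3 -m crank '[[[0,0,0],[0,0,-6],-1],[[0,0,0],[0,0,-8],-1],[[0,0,0],[0,0,-8],-1],[[0,0,0],[0,0,-8],-1],[[0,0,0],[0,0,-12],-1],[[0,0,0],[0,0,-20],-1],[[0,0,0],[0,0,-20],-1],[[0,0,0],[0,0,-20],-1],[[0,0,0],[0,0,0],-1]]'; python3 - <<'E'
from h import *
s=readout.observe(); print(np.round(s["tcp_pos"],4),np.round(np.degrees(s["orientation"]),2),s["width"],s["clock"],np.round(s["contact_force"],2),np.round(s["wrist_torque"],3))
k=np.array([.4572,.1767]); d=k-s["tcp_pos"][:2]; psi=s["orientation"][2]
print("tool x,y mm",1000*(d@[np.cos(psi),np.sin(psi)]),1000*(d@[np.sin(psi),-np.cos(psi)]))
snap("side","side12"); snap("scene","scene12")
a=cv2.imread("pics/side12.png")[100:300,180:340]; b=cv2.imread("pics/scene12.png")[90:290,140:300]
cv2.imwrite("pics/c12.png",np.hstack([cv2.resize(a,None,fx=2.4,fy=2.4),cv2.resize(b,None,fx=2.4,fy=2.4)]))
E
```

```text
clock: 14.15
tcp_pos: [0.5218, -0.0863, 0.1656]
orientation: [-3.14, 0.005, -2.94]
contact_force: [0.1, -0.2, -0.1]
width: 0.0066
[ 0.5218 -0.0863  0.1656] [-179.92    0.28 -168.47] 0.006608950444430001 14.15 [ 0.11 -0.22 -0.15] [-0.008 -0.035 -0.025]
tool x,y mm 10.757438209787189 270.63628543837945
```

View pics/c12.png

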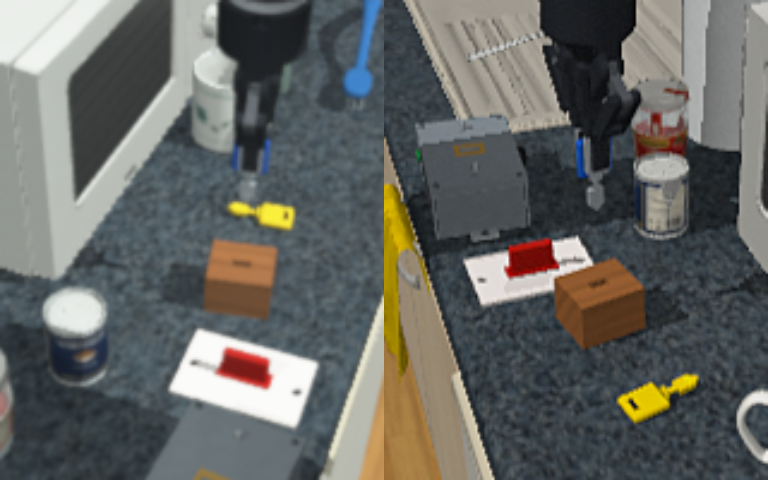

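```bash
python3 -m crank '[[[0,0,0],[1,20,0],-1],[[0,0,0],[1,30,0],-1],[[0,0,0],[1,35,0],-1],[[0,0,0],[1,35,0],-1],[[0,0,0],[1,35,0],-1],[[0,0,0],[1,35,0],-1],[[0,0,0],[1,30,0],-1],[[0,0,0],[1,25,0],-1],[[0,0,0],[1,15,0],-1],[[0,0,8],[0,0,0],-1],[[0,0,7.3],[0,0,0],-1],[[0,0,0],[0,0,0],-1]]'; cat >> h.py <<'E'
def st(k=(.4572,.1767),yaw=-3.75):
    s=readout.observe(); print("clk",round(s["clock"],2),"tcp",np.round(s["tcp_pos"],4),"rpy",np.round(np.degrees(s["orientation"]),2),"w",round(s["width"],4),"F",np.round(s["contact_force"],1),"M",np.round(s["wrist_torque"],3),"j6",round(s["joints"][5],3),"j5",round(s["joints"][4],3))
    d=np.array(k)-s["tcp_pos"][:2]; psi=s["orientation"][2]
    e=(np.degrees(psi)-(180+yaw)+180)%360-180
    print("need tool x,y mm",np.round([1000*(d@[np.cos(psi),np.sin(psi)]),1000*(d@[np.sin(psi),-np.cos(psi)])],2),"tool z turn deg",round(e,2))
    return s
E
python3 - <<'E'
from h import *
st()
snap("side","side13"); snap("scene","scene13"); snap("wrist","wrist13")
E
```

```text
clock: 15.45
tcp_pos: [0.4501, 0.1752, 0.15]
orientation: [-3.136, -0.017, 3.067]
contact_force: [-0.6, 0.6, 0.1]
width: 0.0068
clk 15.45 tcp [0.4501 0.1752 0.15  ] rpy [-179.7    -0.95  175.71] w 0.0068 F [-0.6  0.6  0.1] M [ 0.061 -0.011 -0.024] j6 0.445 j5 0.002
need tool x,y mm [-6.94  2.  ] tool z turn deg -0.54
```

View pics/wrist13.png

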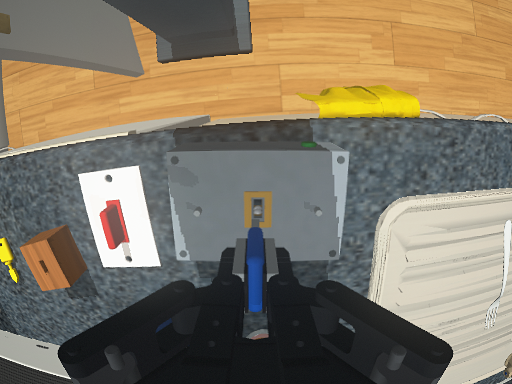

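```bash
python3 -m crank '[[[-0.3,-0.9,-0.5],[-7,2,0],-1],[[0,0,0],[0,0,0],-1],[[0,0,0],[0,0,0],-1]]'; python3 - <<'E'
from h import *
st()
def rect(p): 
    r=cv2.minAreaRect((p[:,:2]*1000).astype(np.float32)); return np.round(r[0],1),np.round(r[1],1),round(r[2],1)
for c in ("side","scene","wrist"):
    o=snap(c,c+"14"); img=o["img"].astype(int); P=o["p"]; X,Y,Z=P[...,0],P[...,1],P[...,2]
    box=(X>.40)&(X<.52)&(Y>.10)&(Y<.26)&(Z>.03)&(Z<.075)
    gold=box&(img[...,2]-img[...,0]>40)&(img[...,2]>90)
    blade=(X>.42)&(X<.50)&(Y>.14)&(Y<.22)&(Z>.085)&(Z<.140)
    print(c,"gold",gold.sum(),rect(P[gold]) if gold.sum()>5 else None)
    for zl,zh in ((.085,.105),(.105,.118),(.118,.128),(.128,.142)):
        m=blade&(Z>zl)&(Z<zh)
        if m.sum()>4: print("   blade",zl,m.sum(),rect(P[m]),P[m].mean(0).round(4), P[m][:,2].min().round(4))
a=cv2.imread("pics/side14.png")[200:360,200:328]; b=cv2.imread("pics/scene14.png")[60:220,120:248]; c=cv2.imread("pics/wrist14.png")[140:300,190:318]
cv2.imwrite("pics/c14.png",np.hstack([cv2.resize(x,None,fx=2,fy=3) if 0 else cv2.resize(x,(260,325),interpolation=cv2.INTER_CUBIC) for x in (a,b,c)]))
E
```

```text
clock: 15.9
tcp_pos: [0.4585, 0.1759, 0.15]
orientation: [3.141, 0.001, 3.085]
contact_force: [0.3, -0.1, -1.1]
width: 0.0065
clk 15.9 tcp [0.4585 0.1759 0.15  ] rpy [1.7996e+02 6.0000e-02 1.7674e+02] w 0.0065 F [ 0.3 -0.1 -1.1] M [-0.006 -0.005  0.006] j6 0.423 j5 0.0
need tool x,y mm [1.35 0.69] tool z turn deg 0.49
side gold 130 (array([457.9, 174.8]), array([23.6, 32.1]), 86.3)
   blade 0.105 13 (array([460.5, 177.8]), array([ 2.3, 10. ]), 85.3) [0.4596 0.1778 0.115 ] 0.1106
   blade 0.118 27 (array([458.9, 177.9]), array([13.1,  2.7]), 1.9) [0.4585 0.1778 0.1231] 0.1187
   blade 0.128 27 (array([459.1, 176.4]), array([14.5,  5.2]), 2.8) [0.4587 0.1769 0.1311] 0.128
scene gold 37 (array([458.4, 179.3]), array([29.9, 31. ]), 80.3)
   blade 0.105 10 (array([458.8, 173. ]), array([12.6,  5.6]), 2.1) [0.4598 0.1739 0.1142] 0.111
   blade 0.118 24 (array([459.4, 173.6]), array([14.9,  7.2]), 17.5) [0.4586 0.1732 0.1229] 0.1182
   blade 0.128 17 (array([460.4, 173.4]), array([ 9.2, 13. ]), 65.7) [0.4592 0.1733 0.1327] 0.129
wrist gold 703 (array([456.7, 177. ]), array([23. , 32.2]), 86.0)
   blade 0.105 12 (array([451.2, 177. ]), array([0.9, 4.5]), 1.1) [0.4512 0.1769 0.1168] 0.1158
   blade 0.118 50 (array([451., 177.]), array([4.4, 1.2]), 87.0) [0.4512 0.1771 0.123 ] 0.1184
```

View pics/c14.png

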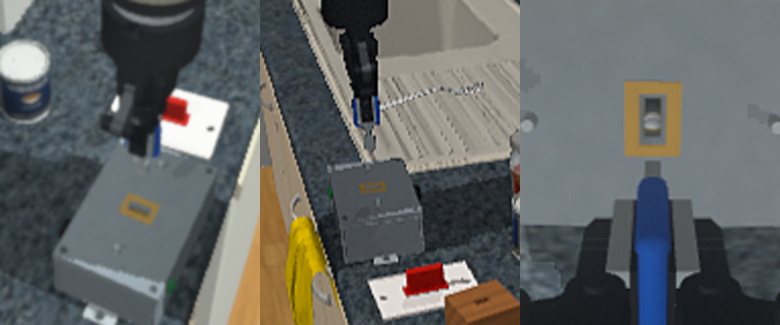

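```bash
python3 -m crank '[[[0,0,0.5],[1.2,-0.2,0],-1],[[0,0,0],[0,0,10],-1],[[0,0,0],[0,0,12],-1],[[0,0,0],[0,0,10],-1],[[0,0,0],[0,0,6],-1],[[0,0,0],[0,0,0],-1],[[0,0,0],[0,0,0],-1]]'; python3 - <<'E'
from h import *
st((.4573,.1757))
def rect(p): 
    r=cv2.minAreaRect((p[:,:2]*1000).astype(np.float32)); return np.round(r[0],1),np.round(r[1],1),round(r[2],1)
for c in ("side","scene","wrist"):
    o=snap(c,c+"15"); img=o["img"].astype(int); P=o["p"]; X,Y,Z=P[...,0],P[...,1],P[...,2]
    box=(X>.40)&(X<.52)&(Y>.10)&(Y<.26)&(Z>.05)&(Z<.064)
    gold=box&(img[...,2]-img[...,0]>40)&(img[...,2]>90)
    blade=(X>.42)&(X<.50)&(Y>.14)&(Y<.22)&(Z>.066)&(Z<.10)
    print(c,"gold",gold.sum(),rect(P[gold]) if gold.sum()>5 else None)
    for zl,zh in ((.066,.074),(.076,.089),(.09,.10)):
        m=blade&(Z>zl)&(Z<zh)
        if m.sum()>4: print("   blade",zl,m.sum(),rect(P[m]),P[m].mean(0).round(4), P[m][:,2].min().round(4))
a=cv2.imread("pics/side15.png")[250:330,230:310]; b=cv2.imread("pics/scene15.png")[110:190,140:220]; c=cv2.imread("pics/wrist15.png")[160:280,195:315]
cv2.imwrite("pics/c15.png",np.hstack([cv2.resize(x,(266,266),interpolation=cv2.INTER_CUBIC) for x in (a,b,c)]))
E
```

```text
clock: 16.75
tcp_pos: [0.4566, 0.1757, 0.1087]
orientation: [3.141, 0.0, 3.075]
contact_force: [-0.1, 1.0, 0.2]
width: 0.0065
clk 16.75 tcp [0.4566 0.1757 0.1087] rpy [1.7998e+02 1.0000e-02 1.7618e+02] w 0.0065 F [-0.1  1.   0.2] M [ 0.008 -0.033  0.009] j6 0.434 j5 0.0
need tool x,y mm [-0.69  0.01] tool z turn deg -0.07
side gold 101 (array([457.7, 174.6]), array([25.5, 30.9]), 85.6)
   blade 0.066 7 (array([458.9, 177.6]), array([2.5, 9.7]), 89.9) [0.4585 0.1771 0.0712] 0.0688
   blade 0.076 37 (array([457.6, 177.3]), array([ 4.5, 14.3]), 79.8) [0.4575 0.1775 0.0831] 0.0767
   blade 0.09 12 (array([456.4, 177.2]), array([10.8,  4.8]), 24.2) [0.4555 0.177  0.0918] 0.0903
scene gold 37 (array([457.9, 176.5]), array([26.1, 30.6]), 78.9)
   blade 0.066 5 (array([457.9, 174.2]), array([5.4, 3.6]), 46.4) [0.4577 0.1735 0.0722] 0.0713
   blade 0.076 27 (array([457.3, 173.4]), array([12. ,  8.8]), 0.1) [0.4571 0.1737 0.0822] 0.0761
   blade 0.09 7 (array([456.3, 174.2]), array([ 1.9, 12.7]), 65.0) [0.4565 0.174  0.0926] 0.09
wrist gold 765 (array([455.5, 177.1]), array([22.9, 29.5]), 86.1)
   blade 0.076 60 (array([449.4, 176.9]), array([4.5, 1. ]), 88.9) [0.4494 0.1769 0.0817] 0.0761
```

View pics/c15.png

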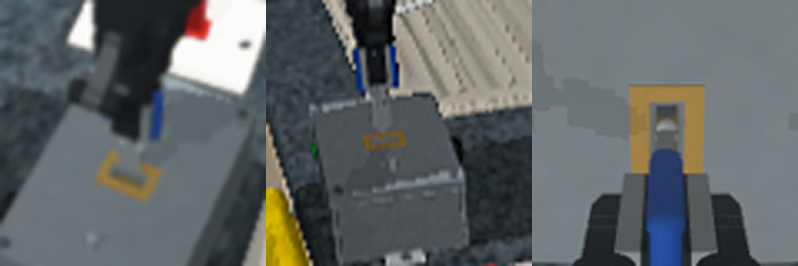

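```bash
python3 -m crank '[[[0,0,0],[-0.2,0,5],-1],[[0,0,0],[0,0,4],-1],[[0,0,0],[0,0,4],-1],[[0,0,0],[0,0,3],-1],[[0,0,0],[0,0,3],-1],[[0,0,0],[0,0,0],-1]]'; python3 - <<'E'
from h import *
st((.4568,.1757))
E
```

```text
clock: 17.5
tcp_pos: [0.4576, 0.176, 0.0891]
orientation: [3.14, 0.002, 3.075]
contact_force: [0.5, 0.6, -0.4]
width: 0.0067
clk 17.5 tcp [0.4576 0.176  0.0891] rpy [1.7992e+02 1.3000e-01 1.7618e+02] w 0.0067 F [ 0.5  0.6 -0.4] M [-0.011 -0.021 -0.023] j6 0.434 j5 0.0
need tool x,y mm [ 0.79 -0.35] tool z turn deg -0.07
```

```bash
python3 -m crank '[[[0,0,0],[0.5,-0.2,3],-1],[[0,0,0],[0,0,4],-1],[[0,0,0],[0,0,4],-1]]'; python3 - <<'E'
from h import *
st((.4568,.1757))
E
python3 -m crank '[[[0,0,0],[0,0,4],-1],[[0,0,0],[0,0,4],-1]]'; python3 - <<'E'
from h import *
st((.4568,.1757))
E
```

```text
clock: 17.8
tcp_pos: [0.4577, 0.1761, 0.0783]
orientation: [3.139, 0.004, 3.075]
contact_force: [-1.2, -1.4, 12.8]
width: 0.0063
clk 17.8 tcp [0.4577 0.1761 0.0783] rpy [179.88   0.22 176.18] w 0.0063 F [-1.2 -1.4 12.8] M [-0.169  0.328 -0.02 ] j6 0.434 j5 0.0
need tool x,y mm [ 0.91 -0.5 ] tool z turn deg -0.07
clock: 18.0
tcp_pos: [0.4581, 0.1765, 0.071]
orientation: [3.138, 0.005, 3.075]
contact_force: [-6.0, 0.6, 16.0]
width: 0.0066
clk 18.0 tcp [0.4581 0.1765 0.071 ] rpy [179.8    0.3  176.18] w 0.0066 F [-6.   0.6 16. ] M [-0.094  1.289  0.044] j6 0.434 j5 0.001
need tool x,y mm [ 1.29 -0.94] tool z turn deg -0.07
```

```bash
python3 -m crank '[[[0,0,0],[1,-0.3,3],-1],[[0,0,0],[0,0,3],-1],[[0,0,0],[0,0,0],-1]]'; python3 - <<'E'
from h import *
st((.4568,.1757))
snap("side","side16"); snap("wrist","wrist16"); snap("scene","scene16")
a=cv2.imread("pics/side16.png")[240:340,220:320]; b=cv2.imread("pics/scene16.png")[100:200,130:230]; c=cv2.imread("pics/wrist16.png")[160:300,185:325]
cv2.imwrite("pics/c16.png",np.hstack([cv2.resize(x,(266,266),interpolation=cv2.INTER_CUBIC) for x in (a,b,c)]))
E
```

```text
clock: 18.3
tcp_pos: [0.4579, 0.1767, 0.0686]
orientation: [3.136, 0.009, 3.075]
contact_force: [-1.7, -0.5, -4.9]
width: 0.0068
clk 18.3 tcp [0.4579 0.1767 0.0686] rpy [179.7    0.52 176.19] w 0.0068 F [-1.7 -0.5 -4.9] M [-0.099  0.246  0.007] j6 0.434 j5 0.001
need tool x,y mm [ 0.99 -1.04] tool z turn deg -0.06
```

View pics/c16.png

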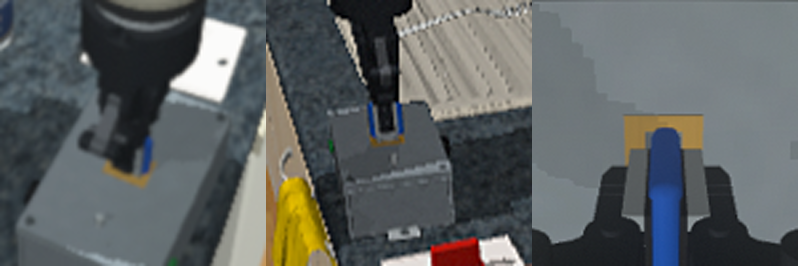

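```bash
python3 -m crank '[[[-0.2,0.4,0],[0,0,4],-1],[[0,0,0],[0,0,4],-1]]'; python3 - <<'E'
from h import *
st((.4568,.1757))
o=snap("wrist","wrist17"); img=o["img"].astype(int); P=o["p"]; X,Y,Z=P[...,0],P[...,1],P[...,2]
m=(X>.42)&(X<.50)&(Y>.15)&(Y<.20)&(Z>.085)&(Z<.12)&(img[...,0]-img[...,2]>60)
print("head top z",np.percentile(Z[m],[50,90,98]) if m.sum() else None)
o=snap("side","side17"); img=o["img"].astype(int); P=o["p"]; X,Y,Z=P[...,0],P[...,1],P[...,2]
m=(X>.42)&(X<.50)&(Y>.15)&(Y<.20)&(Z>.055)&(Z<.12)&(img[...,0]-img[...,2]>60)
print("side head z",np.percentile(Z[m],[2,50,98]) if m.sum() else None)
E
```

```text
clock: 18.65
tcp_pos: [0.4584, 0.1768, 0.0676]
orientation: [3.131, 0.006, 3.075]
contact_force: [-21.5, -8.9, 69.4]
width: 0.0067
clk 18.65 tcp [0.4584 0.1768 0.0676] rpy [179.39   0.37 176.19] w 0.0067 F [-21.5  -8.9  69.4] M [-1.728  4.728  0.059] j6 0.43 j5 0.007
need tool x,y mm [ 1.49 -1.16] tool z turn deg -0.06
head top z [0.0979816  0.09904149 0.09978834]
side head z [0.07041996 0.09048403 0.10073435]
```

```bash
python3 -m crank '[[[0.3,0,0],[0.3,0,-0.3],-1],[[0,0,0],[0,0,0],-1]]'; python3 - <<'E'
from h import *
st((.4568,.1757))
E
```

```text
clock: 18.95
tcp_pos: [0.4578, 0.1766, 0.0695]
orientation: [3.135, 0.009, 3.075]
contact_force: [-1.4, -0.0, 1.9]
width: 0.0065
clk 18.95 tcp [0.4578 0.1766 0.0695] rpy [179.65   0.49 176.18] w 0.0065 F [-1.4 -0.   1.9] M [-0.089  0.164 -0.04 ] j6 0.434 j5 0.002
need tool x,y mm [ 0.95 -0.98] tool z turn deg -0.07
```

```bash
python3 -m crank '[[[0,0,0],[0,0,1.2],-1],[[0,0,4],[0,0,0.8],-1],[[0,0,8],[0,-0.1,0.7],-1],[[0,0,8],[0,-0.1,0.7],-1]]'; python3 - <<'E'
from h import *
st((.4568,.1757))
E
```

```text
clock: 19.35
tcp_pos: [0.4583, 0.1769, 0.0683]
orientation: [3.131, 0.007, 2.717]
contact_force: [-6.9, -2.3, 20.3]
width: 0.0066
clk 19.35 tcp [0.4583 0.1769 0.0683] rpy [179.38   0.4  155.69] w 0.0066 F [-6.9 -2.3 20.3] M [-0.513  1.346  0.077] j6 0.791 j5 0.003
need tool x,y mm [ 0.9  -1.75] tool z turn deg -20.56
```

```bash
python3 -m crank '[[[0,0,8],[0.4,-0.2,0.3],-1],[[0,0,8],[0,-0.1,0.3],-1],[[0,0,8],[0,-0.1,0.3],-1],[[0,0,8],[0,-0.1,0.3],-1]]'; python3 - <<'E'
from h import *
st((.4568,.1757))
snap("wrist","wrist18"); snap("side","side18")
a=cv2.imread("pics/side18.png")[240:340,220:320]; c=cv2.imread("pics/wrist18.png")[120:320,155:355]
cv2.imwrite("pics/c18.png",np.hstack([cv2.resize(x,(390,390),interpolation=cv2.INTER_CUBIC) for x in (a,c)]))
E
```

```text
clock: 19.75
tcp_pos: [0.4587, 0.1766, 0.0683]
orientation: [3.127, 0.001, 2.135]
contact_force: [-4.7, -2.2, 14.4]
width: 0.0066
clk 19.75 tcp [0.4587 0.1766 0.0683] rpy [1.7916e+02 6.0000e-02 1.2235e+02] w 0.0066 F [-4.7 -2.2 14.4] M [-0.56   0.933  0.112] j6 1.373 j5 0.002
need tool x,y mm [ 0.2  -2.06] tool z turn deg -53.9
```

View pics/c18.png

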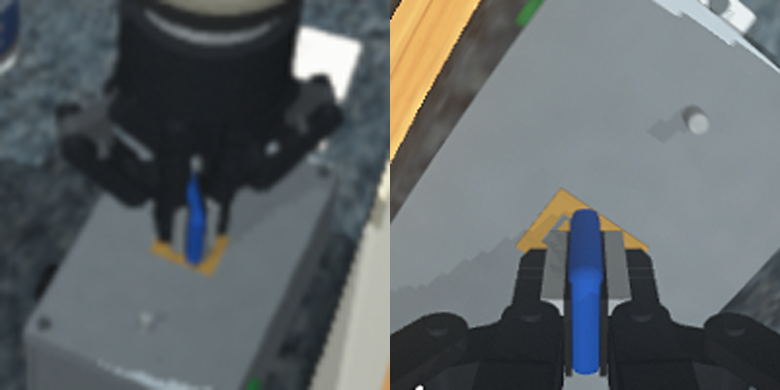

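```bash
python3 -m crank '[[[0.3,0,8],[0.2,-0.3,0.3],-1],[[0,0,8],[0,-0.1,0.3],-1],[[0,0,8],[0,-0.1,0.3],-1],[[0,0,8],[0,-0.1,0.3],-1],[[0,0,3],[0,0,0.3],-1]]'; python3 - <<'E'
from h import *
s=st((.4568,.1757))
print("turned rad",np.radians(176.19)-s["orientation"][2])
E
```

```text
clock: 20.35
tcp_pos: [0.4588, 0.1763, 0.0683]
orientation: [3.132, -0.004, 1.502]
contact_force: [-5.7, -2.5, 15.4]
width: 0.0064
clk 20.35 tcp [0.4588 0.1763 0.0683] rpy [179.46  -0.26  86.08] w 0.0064 F [-5.7 -2.5 15.4] M [-0.561  1.288  0.111] j6 2.006 j5 0.0
need tool x,y mm [-0.71 -1.98] tool z turn deg -90.17
turned rad 1.5727887034043475
```

```bash
python3 -m crank '[[[0,0,2],[0,0,0.2],-1],[[0,0,2],[0,0,0.2],-1]]'; python3 - <<'E'
from h import *
s=st((.4568,.1757))
print("turned rad",np.radians(176.19)-s["orientation"][2])
E
python3 -m crank '[[[0,0,1],[0,0,0.2],-1],[[0,0,1],[0,0,0.2],-1]]'; python3 - <<'E'
from h import *
s=st((.4568,.1757))
print("turned rad",np.radians(176.19)-s["orientation"][2])
E
```

```text
clock: 20.55
tcp_pos: [0.4587, 0.1763, 0.0683]
orientation: [3.133, -0.005, 1.429]
contact_force: [-3.0, -1.8, 13.8]
width: 0.0062
clk 20.55 tcp [0.4587 0.1763 0.0683] rpy [179.49  -0.29  81.87] w 0.0062 F [-3.  -1.8 13.8] M [-0.464  1.135  0.163] j6 2.079 j5 0.0
need tool x,y mm [-0.82 -1.84] tool z turn deg -94.38
turned rad 1.6462149420200756
clock: 20.75
tcp_pos: [0.4586, 0.1763, 0.0684]
orientation: [3.133, -0.006, 1.392]
contact_force: [-4.1, -1.4, 13.8]
width: 0.0066
clk 20.75 tcp [0.4586 0.1763 0.0684] rpy [179.52  -0.32  79.78] w 0.0066 F [-4.1 -1.4 13.8] M [-0.452  1.133  0.124] j6 2.116 j5 0.0
need tool x,y mm [-0.9  -1.67] tool z turn deg -96.47
turned rad 1.682739741575894
```

```bash
python3 -m crank '[[[0,0,2],[0,0,0],-1],[[0,0,2],[0,0,0],-1]]'; python3 - <<'E'
from h import *
s=st((.4568,.1757))
print("turned rad",np.radians(176.19)-s["orientation"][2])
for c in ("side","scene","wrist"):
    o=snap(c,c+"19"); img=o["img"].astype(int); P=o["p"]; X,Y,Z=P[...,0],P[...,1],P[...,2]
    m=(X>.42)&(X<.50)&(Y>.14)&(Y<.21)&(Z>.070)&(Z<.12)&(img[...,0]-img[...,2]>50)
    for zl in (.07,.09,.097):
        q=P[m&(Z>zl)]
        if len(q)>10: print(c,zl,len(q),cv2.minAreaRect((q[:,:2]*1000).astype(np.float32)), "z98",np.percentile(q[:,2],98).round(4))
c=cv2.imread("pics/wrist19.png")[120:320,155:355]; a=cv2.imread("pics/scene19.png")[90:190,130:230]
cv2.imwrite("pics/c19.png",np.hstack([cv2.resize(x,(390,390),interpolation=cv2.INTER_CUBIC) for x in (a,c)]))
E
```

```text
clock: 20.95
tcp_pos: [0.4583, 0.1763, 0.0684]
orientation: [3.134, -0.006, 1.321]
contact_force: [-3.6, -1.3, 11.5]
width: 0.0066
clk 20.95 tcp [0.4583 0.1763 0.0684] rpy [179.58  -0.34  75.68] w 0.0066 F [-3.6 -1.3 11.5] M [-0.44   0.877  0.195] j6 2.188 j5 0.001
need tool x,y mm [-0.93 -1.31] tool z turn deg -100.57
turned rad 1.754275304075922
side 0.07 55 ((461.2857360839844, 184.8557586669922), (7.768900394439697, 15.402841567993164), 25.57236671447754) z98 0.1151
side 0.09 35 ((460.88299560546875, 184.2880401611328), (6.552179336547852, 14.726319313049316), 25.572368621826172) z98 0.1165
side 0.097 27 ((460.88299560546875, 184.2880401611328), (6.552179336547852, 14.726319313049316), 25.572368621826172) z98 0.117
scene 0.07 42 ((457.5378112792969, 170.91036987304688), (32.439422607421875, 6.776315212249756), 74.27618408203125) z98 0.1011
scene 0.09 21 ((457.4844970703125, 171.19805908203125), (31.986377716064453, 5.380338668823242), 76.85950469970703) z98 0.1012
scene 0.097 14 ((457.5627746582031, 171.2124481201172), (31.938152313232422, 4.895234107971191), 78.28531646728516) z98 0.1012
wrist 0.07 1222 ((457.52557373046875, 176.63211059570312), (31.663999557495117, 8.051580429077148), 78.07634735107422) z98 0.1015
wrist 0.09 934 ((456.5964660644531, 176.8289031982422), (31.621862411499023, 7.704613208770752), 74.17337036132812) z98 0.102
wrist 0.097 804 ((456.9028625488281, 176.71278381347656), (31.56584358215332, 7.078948974609375), 74.9259033203125) z98 0.1022
```

View pics/c19.png

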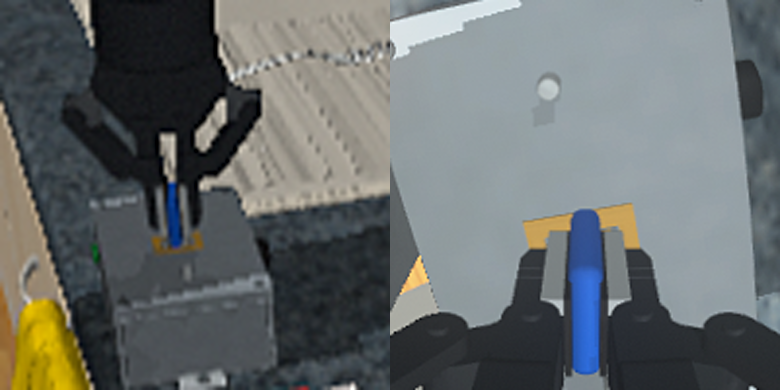

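```bash
python3 -m crank '[[[0.3,-0.2,0.5],[0,0,1.2],-1],[[0,0,0.5],[0,0,1.2],-1],[[0,0,0.5],[0,0,1.2],-1]]'; python3 - <<'E'
from h import *
s=st((.4568,.1757))
print("turned rad",np.radians(176.19)-s["orientation"][2])
for c in ("side","scene","wrist"):
    o=snap(c,c+"20"); img=o["img"].astype(int); P=o["p"]; X,Y,Z=P[...,0],P[...,1],P[...,2]
    m=(X>.42)&(X<.50)&(Y>.14)&(Y<.21)&(Z>.070)&(Z<.108)&(img[...,0]-img[...,2]>60)
    t=(X>.41)&(X<.50)&(Y>.11)&(Y<.24)&(Z>.055)&(Z<.065)
    q=P[m&(Z>.085)]
    print(c,len(q),"head z",np.percentile(q[:,2],[50,90,98]).round(4) if len(q) else None,"box top",np.median(Z[t]).round(4))
    d=np.load({"wrist":"wrist17.npz","side":"side17.npz","scene":"scene19.npz"}[c]); P=d["p"]; img=d["img"].astype(int); X,Y,Z=P[...,0],P[...,1],P[...,2]
    m=(X>.42)&(X<.50)&(Y>.14)&(Y<.21)&(Z>.085)&(Z<.108)&(img[...,0]-img[...,2]>60); t=(X>.41)&(X<.50)&(Y>.11)&(Y<.24)&(Z>.055)&(Z<.065)
    print("   before",np.percentile(Z[m],[50,90,98]).round(4),"box top",np.median(Z[t]).round(4))
E
```

```text
clock: 21.4
tcp_pos: [0.4585, 0.1763, 0.0682]
orientation: [3.138, -0.003, 1.296]
contact_force: [-8.2, -3.8, 28.4]
width: 0.0067
clk 21.4 tcp [0.4585 0.1763 0.0682] rpy [179.81  -0.19  74.26] w 0.0067 F [-8.2 -3.8 28.4] M [-0.863  1.936  0.222] j6 2.212 j5 0.001
need tool x,y mm [-1.07 -1.45] tool z turn deg -101.99
turned rad 1.7789901326266708
side 34 head z [0.0982 0.1008 0.1024] box top 0.0601
   before [0.0955 0.0998 0.1008] box top 0.0601
scene 24 head z [0.0962 0.1005 0.1006] box top 0.0599
   before [0.0973 0.1003 0.1011] box top 0.06
wrist 1004 head z [0.0985 0.0996 0.101 ] box top 0.0594
   before [0.098  0.099  0.0998] box top 0.0594
```

```bash
python3 -m crank '[[[0,0,0.2],[0,0,0.4],-1],[[0,0,0.2],[0,0,0.4],-1],[[0,0,0.2],[0,0,0.4],-1]]' 100; python3 - <<'E'
from h import *
s=st((.4568,.1757))
print("turned rad",np.radians(176.19)-s["orientation"][2])
def rect(p): 
    r=cv2.minAreaRect((p[:,:2]*1000).astype(np.float32)); return np.round(r[0],1),np.round(r[1],1),round(r[2],1)
snap("side","side21"); snap("scene","scene21"); snap("wrist","wrist21")
o=dict(np.load("side21.npz")); img=o["img"].astype(int); P=o["p"]; X,Y,Z=P[...,0],P[...,1],P[...,2]
cov=(X>.40)&(X<.56)&(Y>-.045)&(Y<.075)&(Z>.0018)&(Z<.008)&(img.min(-1)>140)
print("cover",rect(P[cov]),np.percentile(Z[cov],[5,50,95]).round(4))
for nm,(xl,xh,yl,yh) in dict(tin=(.58,.69,0,.1),jar=(.62,.725,.12,.23)).items():
    m=(X>xl)&(X<xh)&(Y>yl)&(Y<yh)&(Z>.05)&(Z<.12); print(nm,rect(P[m]))
o=dict(np.load("side1.npz")); P=o["p"]; X,Y,Z=P[...,0],P[...,1],P[...,2]
for nm,(xl,xh,yl,yh) in dict(tin=(.58,.69,0,.1),jar=(.62,.725,.12,.23)).items():
    m=(X>xl)&(X<xh)&(Y>yl)&(Y<yh)&(Z>.05)&(Z<.12); print("start",nm,rect(P[m]))
a=cv2.imread("pics/side21.png"); b=cv2.imread("pics/scene21.png")
cv2.imwrite("pics/c21.png",np.hstack([cv2.resize(x,(400,300)) for x in (a,b)]))
E
```

```text
clock: 21.85
tcp_pos: [0.4584, 0.1763, 0.0683]
orientation: [3.138, -0.004, 1.287]
contact_force: [-4.4, -2.0, 16.2]
width: 0.0065
clk 21.85 tcp [0.4584 0.1763 0.0683] rpy [179.78  -0.22  73.73] w 0.0065 F [-4.4 -2.  16.2] M [-0.522  1.225  0.294] j6 2.222 j5 0.001
need tool x,y mm [-1.04 -1.4 ] tool z turn deg -102.52
turned rad 1.7882787567861618
cover (array([437.7,  12.3]), array([35.9, 87. ]), 7.3) [0.0022 0.0041 0.0061]
tin (array([634.2,  56.2]), array([55.9, 60.1]), 50.3)
jar (array([672.1, 172. ]), array([62. , 63.9]), 70.9)
start tin (array([633.6,  56.8]), array([57.1, 57.5]), 67.9)
start jar (array([671.4, 171.7]), array([62.2, 62.9]), 79.1)
```

View pics/c21.png

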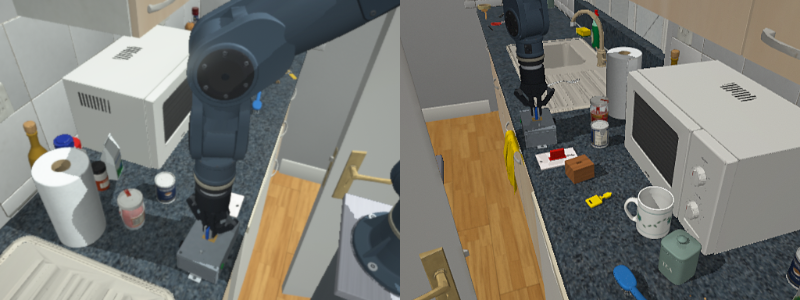

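View pics/wrist21.png

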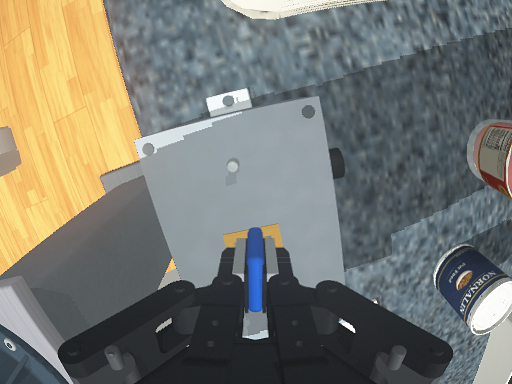

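The pictures show the key head square between the pads in the keyhole (wrist px 255,270). The plate lies flat beside the box with the stand empty (scene), and the jar, tin and mug are where they started. Turning torque has risen to about 0.29 N m, so the key is against the stop. I'm handing in.

```bash
python3 - <<'E'
from h import *
print(bot.sign_off())
st()
E
```

```text
the job is handed in; nothing more can be done
None
the job is handed in; nothing more can be done
```

The job is done and handed in at about 22 s on the robot's clock. The cover plate is off and flat on the worktop beside the box. The blue key is fully home, turned to the stop, and was still gripped and held there at hand-in.

**What my last checks showed:**
- **Cover:** I lowered it until it touched before letting go. Its top then measured 4 mm above the worktop, which is the plate's thickness, on the -y side of the box. The final side-camera measurement of it was spoiled because the arm hid part of it, but the final scene picture shows it flat and in place.
- **Key home:** The head's top stands about 40 mm above the box top, as it should when fully home. A 28 N push down moved it only 0.2 mm. My first test of this pushed harder than I meant, to 69 N at the wrist, still under the 120 N limit.
- **Turned:** The gripper turned 1.79 rad clockwise. I went past the suggested 1.6 rad because the stop felt soft. The torque rose from about 0.12 to 0.29 N m, so I take the lock to be on its stop. I could not read the lock angle directly.
- **Bystanders:** The tin and jar measure within 1 mm of where they started. The mug and the yellow key look unmoved in the pictures.

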